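Line up the amber bottles by size on the bottle rail

ROBOT

A 7-joint arm with a two-finger parallel gripper is mounted at the origin on the work surface; the furniture and walls round the work are solid. World frame = base frame: x ahead of the robot, y to its left, z up, the work surface at z = 0. Lengths are in mm, angles in degrees, forces in N, time in s.
With the tool pointing down it reaches from about 425 to 1025 mm from the base axis. Payload 9.4 kg.
Tool frame: the origin (TCP) lies at the very end of the fingers, on their centre line; the grasp point (between the pads) lies 19 mm behind it; z points along the fingers, y is the line along which they close (so a half turn about z gives the same grasp; the last joint's range is limited). The gripper opens to 85 mm and grips with 20 to 120 N. Pads are 22 mm wide; open, the fingers measure 114 mm over their backs; the gripper's body (76 mm by 85 mm) begins 54 mm behind the grasp point. The pads swing forward as they close: fully open they stand 13 mm farther back than shut.
Start: joints at [64.074, 34.337, -0.143, 91.639, 0.103, 54.024, -4.572], TCP at [266.078, -674.408, 231.275] pointing down, gripper open.
Joint ranges: [-147.43, 147.43], [-19.82, 112.94], [-74.19, 73.91], [6.32, 146.72], [-59.91, 239.91], [6.04, 106.73], [-150.56, 150.56]. Speed limits (degrees/s): [127.2, 127.2, 172.46, 172.46, 180, 180, 180].

INTERFACE

Orientations are given as a 3x3 rotation matrix whose columns are the frame's x, y, z axes.
In Python, from cell import r gives the robot as it stands.
- The arm moves only by the tool play_rows, never from a script. Its argument "rows" is a list of rows, each a list of 4 numbers: the shift along the tool's x, y, z in m, then the turn about the tool's z in degrees. In form: [[tx, ty, tz, roll], ...]. A call has 1 to 10 rows; each row is the pose to reach, as a shift and turn from the pose commanded when the call began, along the tool's axes at that moment; what a row does not reach only later rows make up. A row lasts 1/8 s, in which the tool goes at most 62.5 mm and 10.7 degrees, less where a joint would pass 70% of its speed; a pose out of reach is approached as far as the arm can. A call with a gripper value outside its range is refused whole. "grip" is the opening in per cent of the stroke, from 0 (shut) to 100 (fully open), set as the call begins (left out, the last holds). The fingers move at their own pace and stop on an object; "newtons" is the grip in N (left out, the last holds). Time passes only in rows, so rows that repeat a pose let the fingers close. It gives the time, the measured TCP pose, the force, the opening and the grip force at its end, in the units of the state.
- r.get_state(): the state, without advancing time (a new reading comes with each control period).
- r.read_camera(name): name is "scene" or "side" or "wrist"; returns a dict with "image" (400x640x3 uint8, red, green, blue), "fovy" (degrees; the focal length in pixels is half the picture's height over the tangent of half this angle, whatever the lens; pixels are square), "cx", "cy" (the principal point, pixels), "rvec" (rotation vector, rad) and "tvec" (3), from world to camera coordinates, as OpenCV has them; the wrist camera has in their place "T_tool_cam" (4x4, takes a point from camera to tool coordinates, whose origin is the TCP and whose axes are the flange's). Camera axes: x right, y down, z forward; pixel columns grow to the right and rows downward; lengths in mm; the calibration is good to about 2 mm. A picture is of the moment at which its call begins: read the wrist's pose just before it. There is no depth.
- r.hand_in(): hands the job in; it is judged then, once.
The state is a dict: "clock": time; "q": joint angles; "joint_vel": joint speeds; "joint_torque": joint torques, N m; "eef_pos": TCP position; "orientation": TCP orientation; "force": force on the tool from outside, world axes, zero at the start; "ft_torque": the same for the moment, N m; "width": opening from 0.0 (shut) to 1.0 (fully open); "grip_force": force on a finger pad.
Only numpy, scipy, OpenCV 4.12 (cv2) and the standard library are available. Lean on these libraries where they do the work, as an engineer would, in place of code of your own. Each camera call takes 0.05 s, during which the arm holds its last target. There are 200 camera calls.

TASK

Line up the four amber bottles by size on the bottle rail, one standing upright in the middle of each round pad: the largest on the pad next to the upright end plate, then the medium one, then the small one, and the little vial on the last pad. Never tip a bottle over on the way.

Things in the scene. Friction and masses are not known exactly. Their poses are not given: they have to be found in the camera images.
- bottle_large: The largest of the four amber bottles: body 60 mm in diameter, 115 mm tall, 0.2 to 0.3 kg, with a black screw cap 33 mm in diameter from 95 mm up to the top (115 mm); the shoulder slopes below the cap. Paper label. Can be gripped by the cap or round the body. Origin: centre of its underside, z up along its axis. Stands loose on the bench at the start.
- bottle_medium: The second largest amber bottle: body 46 mm in diameter, upright sides up to about 60 mm, 90 mm tall in all, 0.10 to 0.16 kg, with a black screw cap 28 mm in diameter from 72 mm up to the top (90 mm). Paper label. Can be gripped by the cap or round the body. Origin: centre of its underside, z up along its axis. Stands loose on the bench at the start.
- bottle_small: The third largest amber bottle: body 33 mm in diameter, upright sides up to about 45 mm, 70 mm tall in all, 0.05 to 0.08 kg, with a black screw cap 22 mm in diameter from 54 mm up to the top (70 mm). Paper label. Can be gripped by the cap or round the body. Origin: centre of its underside, z up along its axis. Stands loose on the bench at the start.
- vial: The smallest, an amber sample vial: body 22 mm in diameter with upright sides up to about 35 mm, 52 mm tall in all, about 0.02 kg, with a black screw cap 18 mm in diameter from 42 mm up to the top (52 mm). Paper label. Can be gripped round the body. Origin: centre of its underside, z up along its axis. Stands loose on the bench at the start.
- pad_1: One of four equal round black rubber pads with a thin grey ring, 72 mm in diameter, in a straight row 85 mm apart on a flat fixed aluminium rail (82 mm wide, 360 mm long, 8 mm high); an end pad, next to pad_2. Bottles stand on it. Origin: centre of the pad's underside, 8 mm above the bench; the pad is 2 mm thick, so its top is 10 mm above the bench. Its y axis runs along the row, its x axis across it. Fixed; the rail lies elsewhere, at another angle, at each start.
- pad_2: One of four equal round black rubber pads with a thin grey ring, 72 mm in diameter, in a straight row 85 mm apart on a flat fixed aluminium rail (82 mm wide, 360 mm long, 8 mm high); between pad_1 and pad_3. Bottles stand on it. Origin: centre of the pad's underside, 8 mm above the bench; the pad is 2 mm thick, so its top is 10 mm above the bench. Its y axis runs along the row, its x axis across it. Fixed; the rail lies elsewhere, at another angle, at each start.
- pad_3: One of four equal round black rubber pads with a thin grey ring, 72 mm in diameter, in a straight row 85 mm apart on a flat fixed aluminium rail (82 mm wide, 360 mm long, 8 mm high); between pad_2 and pad_4. Bottles stand on it. Origin: centre of the pad's underside, 8 mm above the bench; the pad is 2 mm thick, so its top is 10 mm above the bench. Its y axis runs along the row, its x axis across it. Fixed; the rail lies elsewhere, at another angle, at each start.
- pad_4: One of four equal round black rubber pads with a thin grey ring, 72 mm in diameter, in a straight row 85 mm apart on a flat fixed aluminium rail (82 mm wide, 360 mm long, 8 mm high); an end pad, next to pad_3. Bottles stand on it. Origin: centre of the pad's underside, 8 mm above the bench; the pad is 2 mm thick, so its top is 10 mm above the bench. Its y axis runs along the row, its x axis across it. Fixed; the rail lies elsewhere, at another angle, at each start.
- end_stop: Upright dark steel end plate with a black rubber top edge, 82 mm wide across the rail, 50 mm high, 12 mm thick at the foot; fixed across one end of the rail, at either end, 60 mm beyond the centre of the nearest pad. The other end of the rail has only a flat 10 mm high end strip. Origin: centre of its underside, on the bench.
Not all that is in view belongs to the job. Leave any pink or purple look-alike of the bottle_large alone.

How it is judged:
By the outcome, as a careful person would: the job done as asked, in the order asked, and still so for the second after the job is handed in, with the robot touching nothing.
It also fails if it takes over 112 s, if anything falls off the work surface, if the arm or the gripper's body presses on something with over 40 N, if the wrist force passes 120 N, or if a joint passes its speed limit or range.

## Working session

There is one attempt and no reset: what is moved stays moved. The work goes in short steps, Python scripts to look and compute and a tool call to move; the robot and the scene stay as the last step left them, time stands still between calls to the robot, and variables do not carry over. Pictures are saved under pics/ and viewed, at most 14 in all, crops included, and the job is handed in when it is done.

Besides the shell and the picture viewer there is one more tool, called after "Emit:" as name(argument=value, ...), one argument or row to a line, values as JSON. play_rows: Moves the arm, as the interface text tells. Its arguments: {"type":"object","properties":{"rows":{"type":"array","items":{"type":"array","items":{"type":"number"}}},"grip":{"type":"number"},"newtons":{"type":"number"}},"required":["rows"]}

```bash
mkdir -p pics
cat > h.py <<'E'
import numpy as np, cv2
from cell import r
def snap(n,f):
    s=r.get_state(); c=r.read_camera(n); cv2.imwrite('pics/'+f,c['image'][:,:,::-1]); 
    np.savez('pics/'+f[:-4]+'.npz',eef=np.array(s['eef_pos'],float),R=np.array(s['orientation'],float).reshape(3,3),**{k:np.array(v) for k,v in c.items()}); return s
def ray(f,u,v):
    d=np.load('pics/'+f+'.npz'); fl=200/np.tan(np.radians(d['fovy'])/2)
    p=np.array([(u-d['cx'])/fl,(v-d['cy'])/fl,1.0])
    if 'rvec' in d:
        R=cv2.Rodrigues(d['rvec'].astype(float))[0]; return -R.T@d['tvec'].ravel(),R.T@p
    T=d['T_tool_cam']; return d['R']@T[:3,3]+d['eef'],d['R']@T[:3,:3]@p
def at(f,u,v,z):
    o,w=ray(f,u,v); return o+w*(z-o[2])/w[2]
def proj(f,P):
    d=np.load('pics/'+f+'.npz'); fl=200/np.tan(np.radians(d['fovy'])/2)
    P=np.atleast_2d(np.array(P,float))
    if 'rvec' in d: q=P@cv2.Rodrigues(d['rvec'].astype(float))[0].T+d['tvec'].ravel()
    else:
        T=d['T_tool_cam']; q=((P-d['eef'])@d['R']-T[:3,3])@T[:3,:3]
    return np.c_[fl*q[:,0]/q[:,2]+d['cx'],fl*q[:,1]/q[:,2]+d['cy']]
E
python3 - <<'E'
from h import *
for n in('scene','side','wrist'): s=snap(n,n+'0.png')
print(s)
E
```

```text
{'clock': 0.1, 'q': array([64.07521856, 34.38052703, -0.14578848, 91.67353594,  0.10228956,
       54.02322402, -4.57168746]), 'joint_vel': array([ 0.0152179 , -0.0891414 ,  0.04136207, -0.17069535, -0.04171196,
       -0.08238514,  0.02064827]), 'joint_torque': array([ 7.04328137e-03, -7.77985597e+01,  1.57079514e+00, -2.58622760e+01,
        1.26948708e-02,  5.53942911e-03, -6.73722548e-05]), 'eef_pos': array([ 265.92045195, -674.05178055,  230.51331953]), 'orientation': array([[ 9.30202344e-01,  3.67046648e-01, -5.98396748e-04],
       [ 3.67047118e-01, -9.30201568e-01,  1.20641398e-03],
       [-1.13819384e-04, -1.34184892e-03, -9.99999093e-01]]), 'force': array([0.17922638, 0.01111947, 0.08627229]), 'ft_torque': array([-0.00540234, -0.02272735,  0.02484556]), 'grip_force': 0.0, 'width': 1.000954221108396}
```

View pics/scene0.png

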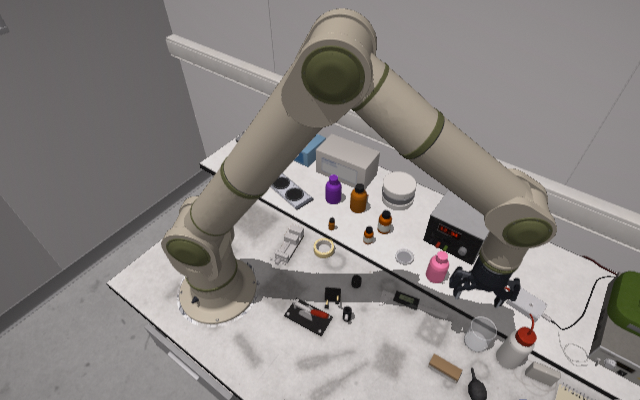

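View pics/side0.png

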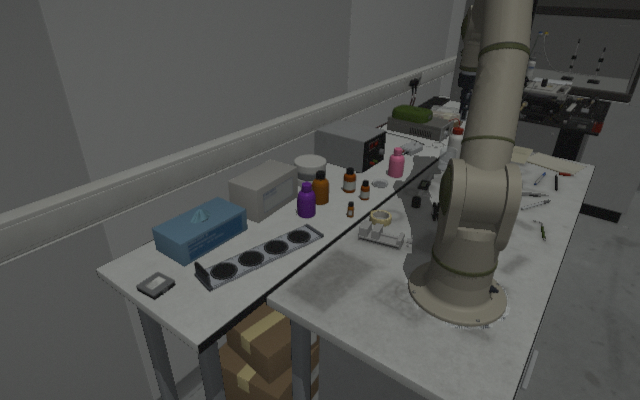

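The side view shows the rail with pads at about (224,271), (250,260), (275,248) and (300,237), and the end plate at (204,272), next to the first pad. The amber bottles are at about (320,188), (349,180), (365,190) and (350,210). I'll enlarge the crops to pick pixels.

Run:
```python
from h import *
for z,(u,v) in {10:(224,271),10.1:(250,260),10.2:(275,248),10.3:(300,237)}.items(): print('pad',at('side0',u,v,z).round())
for n,us,uc,h in(('L',(320,175),(359.5,186.5),115),('M',(349,170),(386,213),90),('S',(365,182),(369,228),70),('V',(350,204),(332,219),52),('purple',(306,185),(334,179),115)): print(n,at('side0',*us,h).round(),at('scene0',*uc,h).round())
a=cv2.resize(cv2.imread('pics/side0.png')[140:300,180:400],None,fx=3.6,fy=3.6,interpolation=cv2.INTER_CUBIC)
cv2.imwrite('pics/c1.png',a)
a=cv2.resize(cv2.imread('pics/scene0.png')[160:260,260:420],None,fx=5,fy=5,interpolation=cv2.INTER_CUBIC)
cv2.imwrite('pics/c2.png',a)
```

```text
pad [518. 311.  10.]
pad [497. 235.  10.]
pad [481. 151.  10.]
pad [459.  62.  10.]
L [ 542. -149.  115.] [ 550. -173.  115.]
M [ 516. -291.   90.] [ 516. -304.   90.]
S [ 439. -278.   70.] [ 440. -284.   70.]
V [ 412. -139.   52.] [ 413. -151.   52.]
purple [533. -61. 115.] [529. -78. 115.]
```

View pics/c1.png

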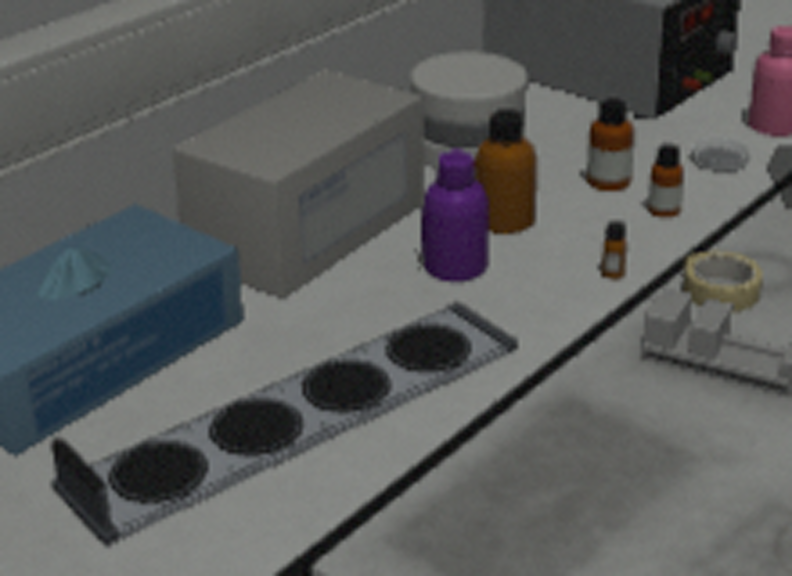

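View pics/c2.png

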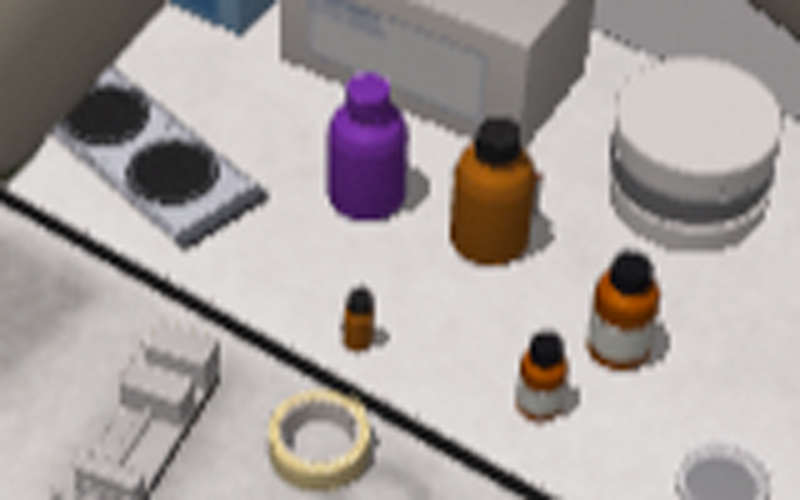

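The crops give sharper cap-top pixels: side (320.8,172.5), (350,169.4), (365.6,182) and (350.8,203.3). The end plate stands beside the +y pad at about (518,311). Next I move the wrist camera over the bottles.

Emit:
play_rows(
  rows=[
    [0.0325,-0.035,-0.007,-5.5],
    [0.065,-0.07,-0.014,-11],
    [0.0975,-0.105,-0.021,-16.5],
    [0.13,-0.14,-0.028,-22],
    [0.1625,-0.175,-0.035,-27.5],
    [0.195,-0.21,-0.042,-33],
    [0.2275,-0.245,-0.049,-38.5],
    [0.26,-0.28,-0.056,-44],
    [0.2925,-0.315,-0.063,-49.5],
    [0.325,-0.35,-0.07,-55],
  ],
  grip=100,
)

```text
clock: 1.4
eef_pos: [440.2, -228.1, 301.5]
orientation: [[0.23, 0.973, 0.0], [0.973, -0.23, -0.0], [-0.0, 0.0, -1.0]]
force: [1.3, -0.1, -0.2]
width: 1.0
grip_force: 0.0
```

Emit:
play_rows(
  rows=[
    [0,0,0,0],
    [0,0,0,0],
  ],
)

```text
clock: 1.65
eef_pos: [439.6, -230.0, 301.1]
orientation: [[0.234, 0.972, -0.0], [0.972, -0.234, -0.0], [-0.0, -0.0, -1.0]]
force: [-0.7, -0.4, -0.3]
width: 0.997
grip_force: 0.0
```

Run:
```python
from h import *
s=snap('wrist','w1.png'); print(s['clock'],s['eef_pos'],s['orientation'].round(3),s['q'].round(1)); print(np.load('pics/w1.npz')['T_tool_cam'].round(2),np.load('pics/w1.npz')['fovy'])
for n,us,uc,h in(('L',(320.8,172.5),(359.8,185.4),115),('M',(350,169.4),(386.4,212.4),90),('S',(365.6,182),(369.4,228.4),70),('V',(350.8,203.3),(332,218.8),52)):
    a,b=at('side0',*us,h),at('scene0',*uc,h); print(n,a.round(),b.round(),proj('w1',[a,b]).round().tolist())
```

```text
1.65 [ 439.60147676 -230.0087238   301.12276377] [[ 0.234  0.972 -0.   ]
 [ 0.972 -0.234 -0.   ]
 [-0.    -0.    -1.   ]] [ 3.740e+01  1.490e+01 -2.040e+01  1.153e+02  6.700e+00  5.100e+01
 -1.000e-01]
[[-0.0000e+00 -9.5000e-01 -3.1000e-01  7.8270e+01]
 [ 1.0000e+00 -0.0000e+00  0.0000e+00 -8.0000e-02]
 [-0.0000e+00 -3.1000e-01  9.5000e-01 -1.4271e+02]
 [ 0.0000e+00  0.0000e+00  0.0000e+00  1.0000e+00]] 59.3589399323256
L [ 552. -167.  115.] [ 555. -171.  115.] [[426.0, 72.0], [431.0, 76.0]]
M [ 516. -298.   90.] [ 519. -303.   90.] [[404.0, 207.0], [407.0, 211.0]]
S [ 438. -279.   70.] [ 439. -286.   70.] [[328.0, 201.0], [330.0, 206.0]]
V [ 412. -145.   52.] [ 414. -151.   52.] [[275.0, 85.0], [278.0, 90.0]]
```

View pics/w1.png

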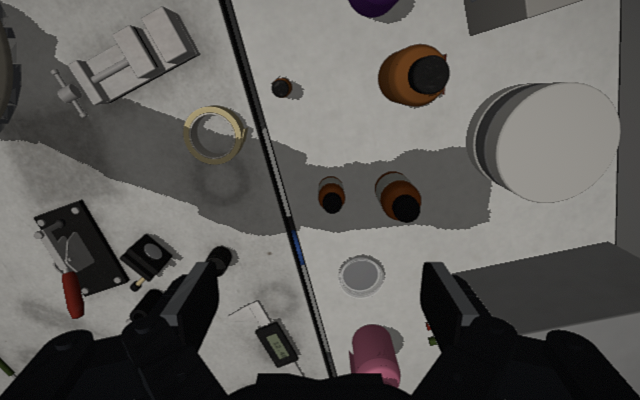

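Cap tops in the wrist view are L (432,75), M (406,208), S (331,202) and V (283,87). This agrees with the other cameras. Next I look at the rail.

Emit:
play_rows(
  rows=[
    [0.047,-0.012,-0.01,0],
    [0.094,-0.024,-0.02,0],
    [0.141,-0.036,-0.03,0],
    [0.188,-0.048,-0.04,0],
    [0.235,-0.06,-0.05,0],
    [0.281,-0.073,-0.06,0],
    [0.281,-0.073,-0.06,0],
    [0.281,-0.073,-0.06,0],
  ],
)

```text
clock: 2.7
eef_pos: [434.4, 59.3, 360.9]
orientation: [[0.235, 0.972, -0.001], [0.972, -0.235, -0.001], [-0.001, -0.001, -1.0]]
force: [0.2, -0.1, -0.3]
width: 1.004
grip_force: 0.0
```

Run:
```python
from h import *
s=snap('wrist','w2.png'); print(s['clock'],s['eef_pos'],s['orientation'].round(3),s['q'].round(1))
for n,u,h in(('L',(432,75),115),('M',(406,208),90),('S',(331.5,202.5),70),('V',(283,87),52)): print(n,at('w1',*u,h).round(1))
```

```text
2.7 [434.43168162  59.31731882 360.86705717] [[ 0.235  0.972 -0.001]
 [ 0.972 -0.235 -0.001]
 [-0.001 -0.001 -1.   ]] [ 13.2   7.6 -31.9 115.8   4.7  57.9 -34.5]
L [ 556.7 -170.9  115. ]
M [ 518.5 -299.7   90. ]
S [ 441.5 -281.7   70. ]
V [ 419.5 -149.    52. ]
```

View pics/w2.png

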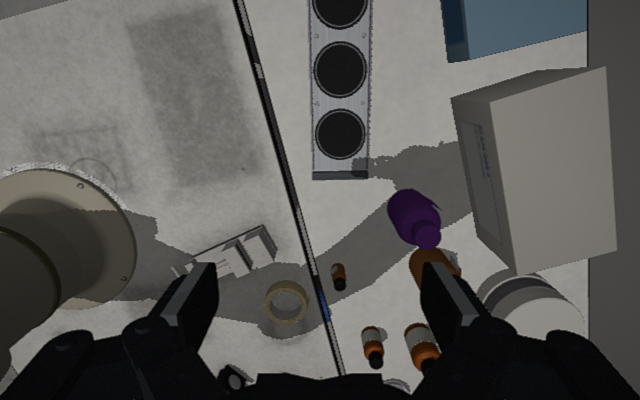

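The rail runs straight up the image, with the last pad at about (340,134) and the next at (341,69), cut off at the third. I'll fit the pad ellipses for exact centres.

Run:
```python
from h import *
g=cv2.cvtColor(cv2.imread('pics/w2.png'),cv2.COLOR_BGR2GRAY)
m=((g<70)*255).astype(np.uint8); m[:,:305]=0; m[:,375:]=0; m[165:]=0
c,_=cv2.findContours(m,cv2.RETR_EXTERNAL,cv2.CHAIN_APPROX_NONE)
for k in c:
    if cv2.contourArea(k)>400: e=cv2.fitEllipse(cv2.convexHull(k)); print(e,at('w2',*e[0],10).round(1))
g=cv2.cvtColor(cv2.imread('pics/side0.png'),cv2.COLOR_BGR2GRAY)
P=[]
m=((g<45)*255).astype(np.uint8); m[:228]=0;m[285:]=0;m[:,:208]=0;m[:,315:]=0
c,_=cv2.findContours(m,cv2.RETR_EXTERNAL,cv2.CHAIN_APPROX_NONE)
for k in c:
    if cv2.contourArea(k)>80: e=cv2.fitEllipse(cv2.convexHull(k)); print('side',np.round(e[0],1),at('side0',*e[0],10).round(1))
for n,u,h in(('S',(376,363),70),('V',(339.5,285),52)): print(n,at('w2',*u,h).round(1))
```

```text
((339.8039245605469, 133.82839965820312), (50.25041580200195, 51.170066833496094), 34.5710334777832) [464.9  62.7  10. ]
((339.6846618652344, 69.27840423583984), (53.21269989013672, 57.11155319213867), 10.139924049377441) [483.2 145.5  10. ]
((339.5033874511719, -0.25517845153808594), (55.19330978393555, 58.8583869934082), 9.982080459594727) [500.8 225.4  10. ]
side [223.2 270.9] [519.8 312.6  10. ]
side [295.3 271. ] [367.4 195.8  10. ]
side [250.1 258.5] [502.2 230.1  10. ]
side [275.4 246.9] [483.7 146.   10. ]
side [298.3 236.6] [464.9  63.6  10. ]
side [258.3 199.2] [725.9 -33.   10. ]
S [ 441.3 -282.8   70. ]
V [ 415.3 -147.1   52. ]
```

Emit:
play_rows(
  rows=[
    [-0.033,0.029,0.02,0],
    [-0.066,0.058,0.04,0],
    [-0.099,0.087,0.06,0],
    [-0.132,0.116,0.08,0],
    [-0.165,0.145,0.1,0],
    [-0.195,0.172,0.13,0],
    [-0.195,0.172,0.16,0],
    [-0.195,0.172,0.19,0],
    [-0.195,0.172,0.2,0],
    [-0.195,0.172,0.2,0],
  ],
)

```text
clock: 4.0
eef_pos: [555.7, -169.8, 160.9]
orientation: [[0.234, 0.972, -0.001], [0.972, -0.234, -0.0], [-0.0, -0.001, -1.0]]
force: [0.0, -0.2, 0.6]
width: 1.0
grip_force: 0.0
```

```bash
cat >> h.py <<'E'
def go(x,y,z,yaw=None):
    s=r.get_state(); R=np.array(s['orientation']); d=R.T@(np.array([x,y,z])-s['eef_pos']); print(s['clock'],s['eef_pos'].round(1),'d',(d/1000).round(4),'angx',np.degrees(np.arctan2(R[1,0],R[0,0])).round(1),'q',np.round(s['q'],0),'F',np.round(s['force'],1),'w',round(s['width'],3),s['grip_force'])
E
python3 - <<'E'
from h import *
snap('wrist','w3.png'); go(556,-170.5,47)
print(proj('w3',[[556,-170.5,115],[556,-170.5,0]]))
E
```

```text
4.05 [ 556.3 -169.6  161.7] d [-9.000e-04 -1.000e-04  1.147e-01] angx 76.5 q [ 26.  31. -20. 114.  17.  38. -19.] F [ 0.4 -0.2  0.2] w 1.0 0.0
[[319.99332247 225.76860095]
 [319.78391218 175.83453954]]
```

View pics/w3.png

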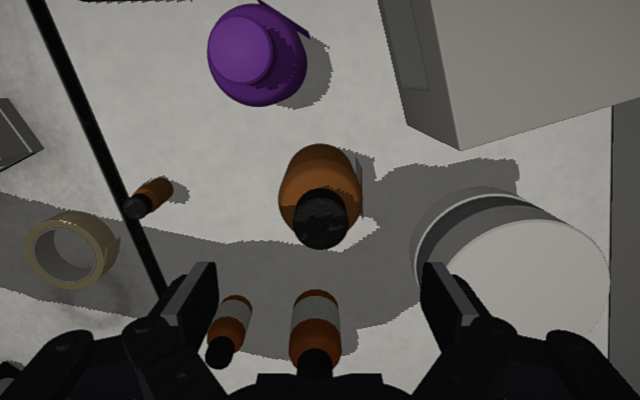

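The large bottle's cap centre is at about (320,221), centred under the tool. The jar at right starts at about (412,250), so I check the clearance to the right finger.

Run:
```python
from h import *
for u,v in((415,250),(425,215),(450,198)): print(at('w3',u,v,0).round(),at('w3',u,v,90).round())
for u,v in((470,115),(468,140),(475,165)): print('w1',at('w1',u,v,0).round(),at('w1',u,v,90).round())
```

```text
[ 627. -263.    0.] [ 612. -213.   90.]
[ 642. -230.    0.] [ 622. -189.   90.]
[ 666. -219.    0.] [ 639. -182.   90.]
w1 [ 630. -234.    0.] [ 595. -218.   90.]
w1 [ 625. -265.    0.] [ 591. -242.   90.]
w1 [ 630. -299.    0.] [ 595. -270.   90.]
```

Emit:
play_rows(
  rows=[
    [0,0,0.03,0],
    [0.0,0,0.06,0],
    [0,0,0.09,0],
    [0,0,0.105,0],
    [0,0,0.114,0],
    [0,0,0.114,0],
  ],
  grip=100,
)

```text
clock: 4.8
eef_pos: [556.5, -169.0, 47.5]
orientation: [[0.233, 0.973, 0.0], [0.973, -0.233, -0.0], [-0.0, 0.0, -1.0]]
force: [-0.3, -0.0, -0.2]
width: 1.002
grip_force: 0.0
```

Emit:
play_rows(
  rows=[
    [0,0,0,0],
    [0,0,0,0],
    [0,0,0,0],
    [0,0,0,0],
    [0,0,0,0],
    [0,0,0,0],
    [0,0,0,0],
    [0,0,0,0],
  ],
  grip=0,
  newtons=30,
)

```text
clock: 5.8
eef_pos: [556.6, -169.1, 48.3]
orientation: [[0.233, 0.972, 0.001], [0.972, -0.233, -0.0], [-0.0, 0.001, -1.0]]
force: [-1.5, 1.4, 5.5]
width: 0.679
grip_force: 31.3
```

Emit:
play_rows(
  rows=[
    [0,0,-0.01,0],
    [0,0,-0.035,0],
    [0,0,-0.07,0],
    [0,0,-0.105,0],
    [0,0,-0.14,0],
    [0,0,-0.165,0],
    [0,0,-0.17,0],
    [0,0,-0.17,0],
  ],
)

```text
clock: 6.8
eef_pos: [555.8, -169.1, 217.1]
orientation: [[0.233, 0.972, -0.0], [0.972, -0.233, -0.0], [-0.0, -0.0, -1.0]]
force: [-0.3, -0.5, -3.6]
width: 0.682
grip_force: 33.6
```

Run:
```python
from h import *
go(520.3,312,58)
```

```text
6.8 [ 555.8 -169.1  217.1] d [ 0.4596 -0.1466  0.159 ] angx 76.5 q [ 27.  27. -23. 111.  14.  45. -17.] F [-0.3 -0.5 -3.6] w 0.682 33.5903186048381
```

Emit:
play_rows(
  rows=[
    [0.023,-0.0075,0,0],
    [0.069,-0.022,0,0],
    [0.124,-0.0395,0,0],
    [0.1815,-0.058,0,0],
    [0.239,-0.076,0,0],
    [0.2965,-0.0945,0,0],
    [0.354,-0.113,0,0],
    [0.4045,-0.129,0,0],
    [0.441,-0.141,0,0],
    [0.4595,-0.1465,0,0],
  ],
)

```text
clock: 8.05
eef_pos: [519.5, 314.1, 215.8]
orientation: [[0.23, 0.973, -0.002], [0.973, -0.23, -0.0], [-0.001, -0.002, -1.0]]
force: [-0.9, -0.5, -3.5]
width: 0.681
grip_force: 33.6
```

Emit:
play_rows(
  rows=[
    [0,0,0,0],
    [0,0,0.03,0],
    [0,0,0.06,0],
    [0,0,0.09,0],
    [0,0,0.1,0],
    [0,0,0.1,0],
  ],
)

```text
clock: 8.8
eef_pos: [521.0, 310.7, 117.0]
orientation: [[0.234, 0.972, -0.001], [0.972, -0.234, -0.001], [-0.001, -0.001, -1.0]]
force: [0.3, -0.4, -2.6]
width: 0.681
grip_force: 33.6
```

Run:
```python
from h import *
go(520.3,312,58); snap('wrist','w4.png')
P=np.array([520.2,312,10]);d=np.array([.2165,.9763,0])
print(proj('w4',[P+36*d,P+54*d+[0,0,40],P-36*d]))
```

```text
8.8 [521.  310.7 117. ] d [ 0.0012 -0.0009  0.059 ] angx 76.5 q [-23.  36. -20. 112.  20.  36. -70.] F [ 0.3 -0.4 -2.6] w 0.681 33.55550945503637
[[316.73032854 143.45315723]
 [315.64557339 124.17609287]
 [318.6822382  235.9956062 ]]
```

View pics/w4.png

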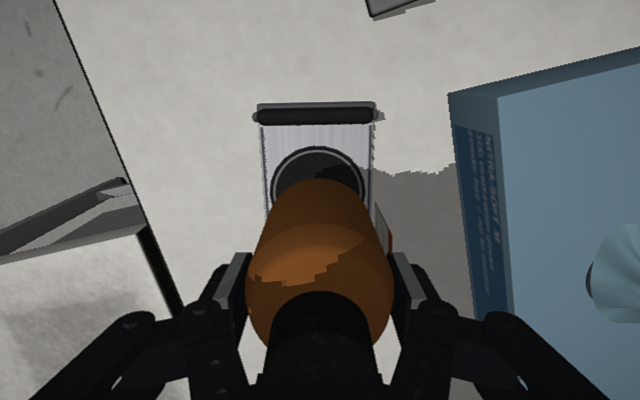

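The bottle hangs upright over the last pad, centred. The ring's far edge is at (318,147) and the end plate is beyond it at (316,113). Now I lower it.

Emit:
play_rows(
  rows=[
    [0.001,-0.001,0.02,0],
    [0.001,-0.001,0.04,0],
    [0.001,-0.001,0.05,0],
    [0.001,-0.001,0.055,0],
    [0.001,-0.001,0.058,0],
    [0.001,-0.001,0.059,0],
    [0.001,-0.001,0.059,0],
  ],
)

```text
clock: 9.72
eef_pos: [520.2, 313.3, 58.5]
orientation: [[0.233, 0.972, 0.0], [0.972, -0.233, 0.0], [0.0, 0.0, -1.0]]
force: [-0.6, 0.1, -3.1]
width: 0.68
grip_force: 33.5
```

Emit:
play_rows(
  rows=[
    [-0.001,0,0.001,0],
    [-0.001,0,0.0015,0],
    [-0.001,0,0.0015,0],
  ],
)

```text
clock: 10.1
eef_pos: [520.2, 313.3, 58.3]
orientation: [[0.233, 0.973, 0.002], [0.973, -0.233, 0.002], [0.002, 0.001, -1.0]]
force: [-2.8, -0.8, 11.9]
width: 0.679
grip_force: 34.9
```

Emit:
play_rows(
  rows=[
    [0,0,-0.001,0],
    [0,0,-0.001,0],
    [0,0,-0.001,0],
    [0,0,-0.001,0],
    [0,0,-0.001,0],
    [0,0,-0.001,0],
  ],
  grip=100,
)

```text
clock: 10.85
eef_pos: [519.8, 312.2, 57.7]
orientation: [[0.233, 0.973, -0.0], [0.973, -0.233, -0.0], [-0.0, -0.0, -1.0]]
force: [-0.5, -0.1, -0.0]
width: 0.995
grip_force: 0.0
```

Emit:
play_rows(
  rows=[
    [0,0,-0.02,0],
    [0,0,-0.05,0],
    [0,0,-0.09,0],
    [0,0,-0.13,0],
    [0,0,-0.16,0],
    [0,0,-0.16,0],
  ],
)

```text
clock: 11.6
eef_pos: [520.7, 312.9, 220.2]
orientation: [[0.233, 0.972, 0.004], [0.972, -0.233, 0.002], [0.003, 0.003, -1.0]]
force: [1.0, -0.3, -0.6]
width: 0.999
grip_force: 0.0
```

Run:
```python
from h import *
snap('wrist','w5.png');snap('side','s5.png'); go(518.7,-300.5,230)
print(proj('w5',[[520.2,313,125]]))
```

```text
11.7 [519.7 312.  217.5] d [-0.5958  0.1418 -0.0123] angx 76.5 q [-20.  29. -24. 107.  16.  47. -65.] F [ 0.3 -0.5  0.4] w 0.998 0.0
[[317.96538998 198.75538378]]
```

View pics/w5.png

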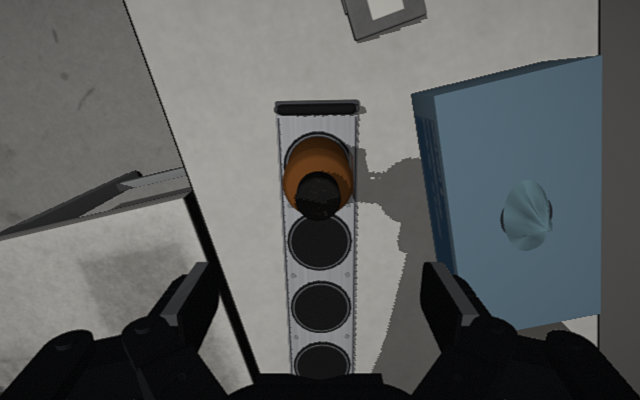

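L stands upright on pad 1, with its cap at (319,196) and the ring centred at u≈318. Next I refine the pads and fetch the medium bottle.

Emit:
play_rows(
  rows=[
    [-0.03,0.007,-0.005,0],
    [-0.08,0.019,-0.01,0],
    [-0.137,0.0325,-0.012,0],
    [-0.194,0.046,-0.012,0],
    [-0.251,0.0595,-0.012,0],
    [-0.308,0.073,-0.012,0],
    [-0.365,0.0865,-0.012,0],
    [-0.422,0.1,-0.012,0],
    [-0.479,0.1135,-0.012,0],
    [-0.53,0.126,-0.012,0],
  ],
  grip=75,
)

```text
clock: 12.95
eef_pos: [517.9, -234.6, 228.3]
orientation: [[0.234, 0.972, -0.002], [0.972, -0.234, 0.001], [0.0, -0.002, -1.0]]
force: [0.2, 0.1, 0.2]
width: 0.747
grip_force: 0.0
```

Emit:
play_rows(
  rows=[
    [-0.03,0.007,0,0],
    [-0.055,0.013,0,0],
    [-0.066,0.016,0.03,0],
    [-0.066,0.016,0.06,0],
    [-0.066,0.016,0.06,0],
    [-0.066,0.016,0.06,0],
  ],
)

```text
clock: 13.7
eef_pos: [519.3, -300.1, 169.9]
orientation: [[0.232, 0.973, -0.0], [0.973, -0.232, 0.0], [0.0, -0.0, -1.0]]
force: [1.2, 0.3, -0.5]
width: 0.751
grip_force: 0.0
```

Run:
```python
from h import *
snap('wrist','w6.png');go(518.7,-300.5,24); print(proj('w6',[[518.7,-300.5,90]]))
g=cv2.cvtColor(cv2.imread('pics/w5.png'),cv2.COLOR_BGR2GRAY)
m=((g<60)*255).astype(np.uint8); m[:,:284]=0; m[:,355:]=0; m[:222]=0;m[338:]=0
c,_=cv2.findContours(m,cv2.RETR_EXTERNAL,cv2.CHAIN_APPROX_NONE)
for k in c:
    if cv2.contourArea(k)>400: e=cv2.fitEllipse(cv2.convexHull(k)); print(e,at('w5',*e[0],10).round(1))
g=cv2.cvtColor(cv2.imread('pics/w6.png'),cv2.COLOR_BGR2GRAY)
cv2.imwrite('pics/c6.png',cv2.imread('pics/w6.png')[140:330,150:450])
```

```text
13.75 [ 519.6 -300.2  170.4] d [-0.0005 -0.0009  0.1464] angx 76.6 q [ 38.  31. -20. 111.  16.  41.  -5.] F [0.6 1.1 0.5] w 0.747 0.0
[[318.4169309  206.15365429]]
((320.5210876464844, 306.46893310546875), (51.77357864379883, 59.52169418334961), 89.28327178955078) [483.1 146.3  10. ]
((319.1774597167969, 240.47515869140625), (58.84397506713867, 63.57815933227539), 88.41618347167969) [501.4 229.1  10. ]
```

View pics/c6.png

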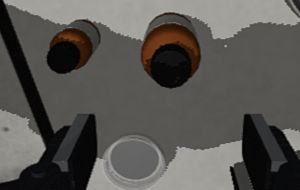

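The M cap is at (321,206) in the full picture, within 1 mm of the tool centre. Descending to grip it.

Emit:
play_rows(
  rows=[
    [0,0,0.03,0],
    [0.0,0,0.065,0],
    [0,0,0.1,0],
    [0,0,0.125,0],
    [0,0,0.14,0],
    [0,0,0.146,0],
    [0,0,0.146,0],
  ],
)

```text
clock: 14.62
eef_pos: [519.5, -300.6, 24.3]
orientation: [[0.233, 0.973, 0.001], [0.973, -0.233, -0.0], [-0.0, 0.001, -1.0]]
force: [-0.9, -0.1, 0.5]
width: 0.75
grip_force: 0.0
```

Emit:
play_rows(
  rows=[
    [0,0,0,0],
    [0,0,0,0],
    [0,0,0,0],
    [0,0,0,0],
    [0,0,0,0],
    [0,0,0,0],
  ],
  grip=0,
  newtons=25,
)

```text
clock: 15.38
eef_pos: [519.6, -300.8, 24.8]
orientation: [[0.233, 0.972, 0.001], [0.972, -0.233, -0.001], [-0.0, 0.001, -1.0]]
force: [0.5, 0.9, 6.4]
width: 0.532
grip_force: 25.9
```

Emit:
play_rows(
  rows=[
    [0,0,-0.01,0],
    [0,0,-0.035,0],
    [0,0,-0.07,0],
    [0,0,-0.105,0],
    [0,0,-0.14,0],
    [0,0,-0.175,0],
    [0,0,-0.195,0],
    [0,0,-0.2,0],
  ],
)

```text
clock: 16.38
eef_pos: [519.3, -300.7, 225.6]
orientation: [[0.233, 0.972, 0.002], [0.972, -0.233, -0.001], [-0.001, 0.002, -1.0]]
force: [-0.4, -0.5, -2.2]
width: 0.524
grip_force: 25.9
```

Run:
```python
from h import *
go(501.7,229.3,34)
```

```text
16.375 [ 519.3 -300.7  225.6] d [ 0.5114 -0.1412  0.1908] angx 76.5 q [ 40.  27. -22. 108.  14.  47.  -3.] F [-0.4 -0.5 -2.2] w 0.524 25.91124719241634
```

Emit:
play_rows(
  rows=[
    [0.02,-0.0055,0,0],
    [0.06,-0.0165,0,0],
    [0.115,-0.032,0,0],
    [0.172,-0.0475,0,0],
    [0.229,-0.063,0,0],
    [0.286,-0.079,0,0],
    [0.343,-0.0945,0,0],
    [0.4,-0.1105,0,0],
    [0.45,-0.124,0,0],
    [0.49,-0.135,0,0],
  ],
)

```text
clock: 17.62
eef_pos: [499.7, 210.7, 222.7]
orientation: [[0.23, 0.973, -0.002], [0.973, -0.23, -0.0], [-0.001, -0.002, -1.0]]
force: [0.3, -0.4, -1.2]
width: 0.523
grip_force: 25.9
```

Emit:
play_rows(
  rows=[
    [0.015,-0.004,0,0],
    [0.0215,-0.006,0.02,0],
    [0.0215,-0.006,0.05,0],
    [0.0215,-0.006,0.09,0],
    [0.0215,-0.006,0.12,0],
    [0.0215,-0.006,0.14,0],
    [0.0215,-0.006,0.14,0],
    [0.0215,-0.006,0.14,0],
  ],
)

```text
clock: 18.62
eef_pos: [500.8, 229.8, 84.1]
orientation: [[0.233, 0.972, -0.0], [0.972, -0.233, -0.0], [-0.0, -0.0, -1.0]]
force: [0.2, -0.3, -0.9]
width: 0.533
grip_force: 25.9
```

Run:
```python
from h import *
go(501.7,229.3,34)
```

```text
18.625 [500.8 229.8  84.1] d [-0.0003  0.001   0.0501] angx 76.5 q [-18.  36. -18. 120.  24.  27. -68.] F [ 0.2 -0.3 -0.9] w 0.533 25.929139714571647
```

Emit:
play_rows(
  rows=[
    [0,0.001,0.015,0],
    [0,0.001,0.03,0],
    [0,0.001,0.04,0],
    [0,0.001,0.046,0],
    [0,0.001,0.049,0],
    [0,0.001,0.0505,0],
    [0,0.001,0.0505,0],
  ],
)

```text
clock: 19.5
eef_pos: [501.8, 229.6, 34.7]
orientation: [[0.233, 0.973, 0.001], [0.973, -0.233, -0.0], [-0.0, 0.001, -1.0]]
force: [-4.4, -2.0, 18.9]
width: 0.528
grip_force: 27.8
```

Emit:
play_rows(
  rows=[
    [0,0,-0.001,0],
    [0,0,-0.001,0],
    [0,0,-0.001,0],
    [0,0,-0.001,0],
    [0,0,-0.001,0],
    [0,0,-0.001,0],
  ],
  grip=80,
)

```text
clock: 20.25
eef_pos: [502.0, 229.6, 34.2]
orientation: [[0.233, 0.973, -0.0], [0.973, -0.233, -0.0], [-0.0, -0.0, -1.0]]
force: [0.0, 0.6, -0.3]
width: 0.798
grip_force: 0.0
```

Emit:
play_rows(
  rows=[
    [0,0,-0.02,0],
    [0,0,-0.06,0],
    [0,0,-0.11,0],
    [0,0,-0.16,0],
    [0,0,-0.185,0],
    [0,0,-0.185,0],
  ],
)

```text
clock: 21.0
eef_pos: [502.9, 229.9, 221.3]
orientation: [[0.233, 0.972, 0.004], [0.972, -0.233, 0.001], [0.002, 0.003, -1.0]]
force: [-0.4, 0.2, -0.7]
width: 0.799
grip_force: 0.0
```

Run:
```python
from h import *
snap('wrist','w7.png'); go(441,-283,220)
print(proj('w7',[[501.7,229.4,100],[520.2,312.5,125]]))
cv2.imwrite('pics/c7.png',cv2.imread('pics/w7.png')[80:390,220:420])
```

```text
21.05 [502.3 229.4 219.8] d [-5.126e-01  6.000e-02 -4.000e-04] angx 76.5 q [-12.  25. -26. 114.  16.  44. -60.] F [ 0.1  0.7 -0. ] w 0.801 0.0
[[317.26551948 189.20921053]
 [314.72453751  73.47333276]]
```

View pics/c7.png

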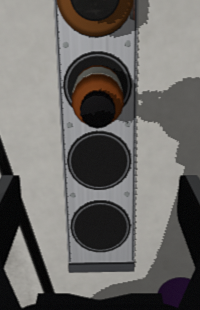

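M is upright and centred on pad 2, with its cap at (317,186). Next the small bottle.

Emit:
play_rows(
  rows=[
    [-0.02,0.0025,0,0],
    [-0.065,0.0075,0,0],
    [-0.122,0.014,0,0],
    [-0.18,0.021,0,0],
    [-0.238,0.028,0,0],
    [-0.296,0.0345,0,0],
    [-0.354,0.0415,0,0],
    [-0.41,0.048,0,0],
    [-0.455,0.053,0,0],
    [-0.49,0.057,0,0],
  ],
  grip=70,
)

```text
clock: 22.3
eef_pos: [440.9, -262.9, 217.9]
orientation: [[0.235, 0.972, -0.003], [0.972, -0.235, 0.001], [0.0, -0.003, -1.0]]
force: [0.2, 0.3, -0.1]
width: 0.703
grip_force: 0.0
```

Emit:
play_rows(
  rows=[
    [-0.015,0.002,0,0],
    [-0.0225,0.003,0.02,0],
    [-0.0225,0.003,0.05,0],
    [-0.0225,0.003,0.075,0],
    [-0.0225,0.003,0.075,0],
    [-0.0225,0.003,0.075,0],
  ],
)

```text
clock: 23.05
eef_pos: [441.2, -282.4, 144.7]
orientation: [[0.232, 0.973, -0.0], [0.973, -0.232, 0.0], [0.0, -0.0, -1.0]]
force: [-0.3, -1.1, 0.6]
width: 0.705
grip_force: 0.0
```

Run:
```python
from h import *
snap('wrist','w8.png');go(441,-282.5,12); print(proj('w8',[[441,-282.5,70]]))
cv2.imwrite('pics/c8.png',cv2.imread('pics/w8.png')[130:330,200:440])
```

```text
23.1 [ 441.4 -282.6  145. ] d [ 0.     -0.0005  0.133 ] angx 76.6 q [ 41.  29. -20. 122.  18.  32.  -6.] F [-0.4  0.  -0.5] w 0.705 0.0
[[318.87778534 208.31178469]]
```

View pics/c8.png

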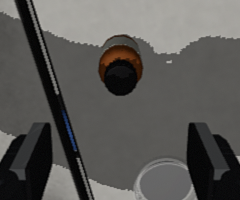

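The S cap is at (322,209), against (319,208) expected, so it's centred. I descend and grip.

Emit:
play_rows(
  rows=[
    [0,0.0005,0.03,0],
    [0,0.0005,0.065,0],
    [0,0.0005,0.095,0],
    [0,0.0005,0.115,0],
    [0,0.0005,0.128,0],
    [0,0.0005,0.133,0],
    [0,0.0005,0.133,0],
  ],
)

```text
clock: 23.98
eef_pos: [441.8, -283.0, 11.6]
orientation: [[0.233, 0.973, 0.0], [0.973, -0.233, -0.0], [-0.0, 0.0, -1.0]]
force: [-0.5, 0.9, -0.6]
width: 0.696
grip_force: 0.0
```

Emit:
play_rows(
  rows=[
    [0,0,0,0],
    [0,0,0,0],
    [0,0,0,0],
    [0,0,0,0],
    [0,0,0,0],
    [0,0,0,0],
    [0,0,0,0],
  ],
  grip=0,
  newtons=22,
)

```text
clock: 24.85
eef_pos: [441.8, -283.2, 12.0]
orientation: [[0.233, 0.972, 0.001], [0.972, -0.233, -0.001], [-0.0, 0.001, -1.0]]
force: [-0.6, -0.3, 6.8]
width: 0.379
grip_force: 21.6
```

Emit:
play_rows(
  rows=[
    [0,0,-0.01,0],
    [0,0,-0.035,0],
    [0,0,-0.07,0],
    [0,0,-0.105,0],
    [0,0,-0.14,0],
    [0,0,-0.175,0],
    [0,0,-0.195,0],
    [0,0,-0.2,0],
  ],
)

```text
clock: 25.85
eef_pos: [441.7, -283.2, 213.0]
orientation: [[0.233, 0.972, 0.002], [0.972, -0.233, -0.002], [-0.001, 0.002, -1.0]]
force: [0.2, 0.2, -1.1]
width: 0.382
grip_force: 22.0
```

Run:
```python
from h import *
go(483.3,146.2,22)
```

```text
25.85 [ 441.7 -283.2  213. ] d [ 0.4275 -0.0601  0.1904] angx 76.5 q [ 44.  24. -24. 118.  14.  41.  -2.] F [ 0.2  0.2 -1.1] w 0.382 22.032011214760132
```

Emit:
play_rows(
  rows=[
    [0.02,-0.003,0,0],
    [0.06,-0.0085,0,0],
    [0.115,-0.016,0,0],
    [0.172,-0.024,0,0],
    [0.229,-0.032,0,0],
    [0.286,-0.04,0,0],
    [0.34,-0.048,0,0],
    [0.385,-0.054,0,0],
    [0.415,-0.0585,0,0],
    [0.4275,-0.06,0,0],
  ],
)

```text
clock: 27.1
eef_pos: [481.4, 149.4, 210.4]
orientation: [[0.229, 0.973, -0.002], [0.973, -0.229, 0.0], [-0.0, -0.002, -1.0]]
force: [-0.8, -0.3, 0.1]
width: 0.382
grip_force: 22.0
```

Emit:
play_rows(
  rows=[
    [0,0,0,0],
    [0,0,0.03,0],
    [0,0,0.07,0],
    [0,0,0.11,0],
    [0,0,0.14,0],
    [0,0,0.15,0],
    [0,0,0.15,0],
  ],
)

```text
clock: 27.98
eef_pos: [482.6, 146.0, 61.2]
orientation: [[0.234, 0.972, -0.001], [0.972, -0.234, -0.001], [-0.001, -0.001, -1.0]]
force: [0.2, -0.9, -0.8]
width: 0.377
grip_force: 22.0
```

Run:
```python
from h import *
go(483.3,146.2,22)
```

```text
27.975 [482.6 146.   61.2] d [0.0004 0.0007 0.0392] angx 76.5 q [-12.  36. -16. 127.  28.  20. -65.] F [ 0.2 -0.9 -0.8] w 0.377 22.035689471522346
```

Emit:
play_rows(
  rows=[
    [0,0.0005,0.015,0],
    [0,0.0005,0.028,0],
    [0,0.0005,0.034,0],
    [0,0.0005,0.037,0],
    [0,0.0005,0.039,0],
    [0,0.0005,0.04,0],
    [0,0.0005,0.04,0],
  ],
)

```text
clock: 28.85
eef_pos: [483.3, 146.8, 22.0]
orientation: [[0.233, 0.973, 0.001], [0.973, -0.233, 0.0], [0.0, 0.001, -1.0]]
force: [-1.5, -0.3, 8.2]
width: 0.38
grip_force: 22.7
```

Contact at 8 N, so I release.

Emit:
play_rows(
  rows=[
    [0,0,-0.001,0],
    [0,0,-0.001,0],
    [0,0,-0.001,0],
    [0,0,-0.001,0],
    [0,0,-0.001,0],
    [0,0,-0.001,0],
  ],
  grip=70,
)

```text
clock: 29.6
eef_pos: [483.2, 146.7, 22.2]
orientation: [[0.233, 0.973, -0.0], [0.973, -0.233, -0.0], [-0.0, -0.0, -1.0]]
force: [0.5, -0.4, 1.0]
width: 0.705
grip_force: 0.0
```

Emit:
play_rows(
  rows=[
    [0,0,-0.02,0],
    [0,0,-0.06,0],
    [0,0,-0.11,0],
    [0,0,-0.16,0],
    [0,0,-0.185,0],
    [0,0,-0.185,0],
  ],
)

```text
clock: 30.35
eef_pos: [484.1, 146.8, 209.0]
orientation: [[0.234, 0.972, 0.004], [0.972, -0.234, 0.001], [0.002, 0.003, -1.0]]
force: [0.5, 0.6, 0.2]
width: 0.697
grip_force: 0.0
```

Run:
```python
from h import *
snap('wrist','w9.png'); go(416.5,-148,210)
```

```text
30.4 [483.5 146.5 207.7] d [-0.3019  0.0036 -0.0025] angx 76.5 q [ -2.  23. -28. 120.  17.  40. -55.] F [ 1.   0.7 -0.4] w 0.7 0.0
```

Emit:
play_rows(
  rows=[
    [-0.02,0,0,0],
    [-0.06,0.001,0,0],
    [-0.11,0.0015,0,0],
    [-0.165,0.002,0,0],
    [-0.22,0.0025,0,0],
    [-0.265,0.003,0,0],
    [-0.292,0.0035,0.02,0],
    [-0.302,0.0035,0.05,0],
    [-0.302,0.0035,0.08,0],
    [-0.302,0.0035,0.08,0],
  ],
  grip=60,
)

```text
clock: 31.65
eef_pos: [413.7, -147.9, 125.1]
orientation: [[0.233, 0.972, -0.006], [0.972, -0.233, 0.002], [0.0, -0.006, -1.0]]
force: [0.3, -0.1, 0.1]
width: 0.6
grip_force: 0.0
```

Emit:
play_rows(
  rows=[
    [0,0,0,0],
    [0,0,0,0],
  ],
)

```text
clock: 31.9
eef_pos: [416.6, -147.9, 128.1]
orientation: [[0.233, 0.973, 0.001], [0.973, -0.233, -0.0], [-0.0, 0.001, -1.0]]
force: [-0.6, -0.4, -0.3]
width: 0.6
grip_force: 0.0
```

Run:
```python
from h import *
snap('wrist','w10.png');go(416.5,-148,5); print(proj('w10',[[416.5,-148,52]]))
a=cv2.imread('pics/w10.png'); b=cv2.imread('pics/w9.png')
cv2.imwrite('pics/c10.png',np.hstack([a[100:330,200:440],b[50:280,240:440]]))
```

```text
31.95 [ 416.6 -147.9  128.1] d [-1.000e-04 -3.000e-04  1.231e-01] angx 76.5 q [ 28.  27. -21. 132.  23.  24. -26.] F [0.2 0.1 0.2] w 0.603 0.0
[[318.88666329 207.42898948]]
```

View pics/c10.png

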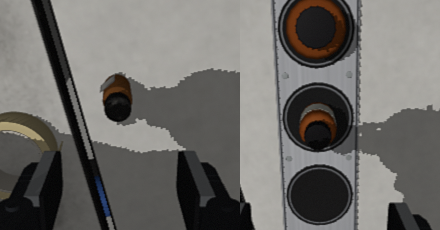

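The V cap is at (318,209), against (319,207) expected, and S is upright and centred on pad 3. I descend on the vial.

Emit:
play_rows(
  rows=[
    [0,0,0.03,0],
    [0,0,0.06,0],
    [0,0,0.085,0],
    [0,0,0.105,0],
    [0,0,0.117,0],
    [0,0,0.122,0],
    [0,0,0.122,0],
  ],
  grip=50,
)

```text
clock: 32.83
eef_pos: [416.7, -147.9, 5.4]
orientation: [[0.232, 0.973, 0.001], [0.973, -0.232, 0.0], [0.0, 0.0, -1.0]]
force: [-0.1, -0.4, 1.4]
width: 0.496
grip_force: 0.0
```

Emit:
play_rows(
  rows=[
    [0,0,0,0],
    [0,0,0,0],
    [0,0,0,0],
    [0,0,0,0],
    [0,0,0,0],
    [0,0,0,0],
    [0,0,0,0],
  ],
  grip=0,
  newtons=20,
)

```text
clock: 33.7
eef_pos: [416.7, -148.0, 5.8]
orientation: [[0.233, 0.972, 0.001], [0.972, -0.233, -0.001], [-0.0, 0.001, -1.0]]
force: [-0.9, -0.1, 7.3]
width: 0.238
grip_force: 22.8
```

Emit:
play_rows(
  rows=[
    [0,0,-0.01,0],
    [0,0,-0.035,0],
    [0,0,-0.07,0],
    [0,0,-0.105,0],
    [0,0,-0.14,0],
    [0,0,-0.165,0],
    [0,0,-0.175,0],
    [0,0,-0.175,0],
  ],
)

```text
clock: 34.7
eef_pos: [416.3, -148.0, 180.3]
orientation: [[0.233, 0.972, 0.001], [0.972, -0.233, -0.0], [-0.0, 0.001, -1.0]]
force: [0.6, 0.8, -0.6]
width: 0.241
grip_force: 22.0
```

Run:
```python
from h import *
go(465,63.2,15)
```

```text
34.7 [ 416.3 -148.   180.3] d [ 0.2168 -0.002   0.1653] angx 76.5 q [ 46.  25. -45. 129.  30.  37. -35.] F [ 0.6  0.8 -0.6] w 0.241 22.01697282034729
```

Emit:
play_rows(
  rows=[
    [0.015,0,0,0],
    [0.05,-0.0005,0,0],
    [0.095,-0.001,0,0],
    [0.14,-0.0015,0,0],
    [0.18,-0.002,0,0],
    [0.207,-0.002,0,0],
    [0.217,-0.002,0.02,0],
    [0.217,-0.002,0.06,0],
    [0.217,-0.002,0.1,0],
    [0.217,-0.002,0.115,0],
  ],
)

```text
clock: 35.95
eef_pos: [463.0, 65.1, 62.4]
orientation: [[0.231, 0.973, -0.005], [0.973, -0.231, -0.0], [-0.001, -0.005, -1.0]]
force: [-0.5, 0.6, 0.5]
width: 0.238
grip_force: 22.0
```

Emit:
play_rows(
  rows=[
    [0,0,0,0],
    [0,0,0,0],
    [0,0,0,0],
  ],
)

```text
clock: 36.33
eef_pos: [465.2, 63.9, 65.9]
orientation: [[0.233, 0.972, 0.001], [0.972, -0.233, 0.0], [0.0, 0.001, -1.0]]
force: [-0.1, 1.4, 0.3]
width: 0.237
grip_force: 22.0
```

Run:
```python
from h import *
go(465,63.2,15)
```

```text
36.325 [465.2  63.9  65.9] d [-0.0008 -0.0001  0.0509] angx 76.5 q [  6.  36. -30. 131.  47.  24. -77.] F [-0.1  1.4  0.3] w 0.237 22.007333184883464
```

Emit:
play_rows(
  rows=[
    [-0.0005,0,0.02,0],
    [-0.0005,0,0.035,0],
    [-0.0005,0,0.044,0],
    [-0.0005,0,0.048,0],
    [-0.0005,0,0.0495,0],
    [-0.0005,0,0.0505,0],
    [-0.0005,0,0.0505,0],
  ],
)

```text
clock: 37.2
eef_pos: [465.0, 63.2, 15.7]
orientation: [[0.233, 0.973, 0.001], [0.973, -0.233, -0.0], [0.0, 0.001, -1.0]]
force: [-0.8, -0.4, 11.1]
width: 0.241
grip_force: 23.2
```

Emit:
play_rows(
  rows=[
    [0,0,-0.001,0],
    [0,0,-0.001,0],
    [0,0,-0.001,0],
    [0,0,-0.001,0],
    [0,0,-0.001,0],
    [0,0,-0.001,0],
  ],
  grip=55,
)

```text
clock: 37.95
eef_pos: [464.8, 63.2, 15.7]
orientation: [[0.233, 0.973, -0.0], [0.973, -0.233, -0.0], [-0.0, -0.0, -1.0]]
force: [-0.7, -0.7, -0.0]
width: 0.553
grip_force: 0.0
```

Emit:
play_rows(
  rows=[
    [0,0,-0.02,0],
    [0,0,-0.06,0],
    [0,0,-0.11,0],
    [0,0,-0.16,0],
    [0,0,-0.21,0],
    [0,0,-0.26,0],
    [0,0,-0.28,0],
    [0,0,-0.28,0],
  ],
)

```text
clock: 38.95
eef_pos: [465.3, 63.2, 297.0]
orientation: [[0.234, 0.972, 0.003], [0.972, -0.234, -0.0], [0.0, 0.003, -1.0]]
force: [-0.3, -0.6, -0.4]
width: 0.548
grip_force: 0.0
```

Run:
```python
from h import *
snap('wrist','w11.png');snap('side','s11.png');go(465,63,300)
a=cv2.imread('pics/w11.png')[0:300,220:440]; b=cv2.resize(cv2.imread('pics/s11.png')[180:300,190:350],None,fx=2.5,fy=2.5)
cv2.imwrite('pics/c11.png',np.hstack([a,b]))
```

```text
39.05 [464.3  62.8 295.1] d [ 0.0004  0.0006 -0.0049] angx 76.5 q [ 27.  18. -53. 117.  19.  53. -49.] F [0.5 0.2 0. ] w 0.551 0.0
```

View pics/c11.png

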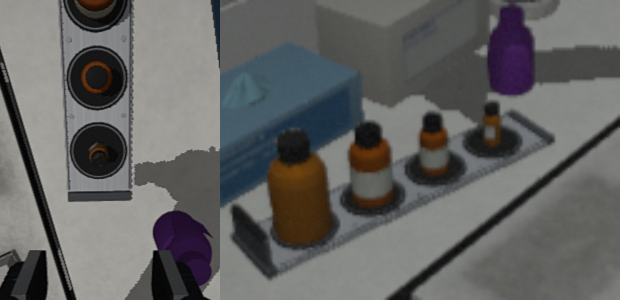

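All four bottles stand upright and centred in size order, with the largest by the end plate, and the arm is clear. Handing in.

```bash
python3 -c "
from cell import r
print(r.hand_in())"
```

```text
the job is handed in; nothing more can be done
None
```

All four amber bottles stand upright on the middle of their pads, in size order from the end plate (large, medium, small, vial); handed in at about 39 s of the 112 s allowed, with no verdict returned.

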